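# Start the print exposure unit

### The job

Start the exposure unit with the controls on its front strip: first rock the long rocker over by pressing its raised end all the way down, then press the square key fully in, then press the wide bar key fully in. Leave the round key alone, and do not pick up or shift the mug, the bottle, the jar or the ink roller.

Things in the scene. Friction and masses are not known exactly. Their poses are not given: they have to be found in the camera images.
- unit: fixed grey exposure unit. Origin on the table under the middle of its control strip; x from strip to lid, y along the strip, z up. Case x -60 to 330, y -210 to 210 mm, strip top z 80; closed lid x 65 to 330, top z 105. On the strip, at y -120, -40, 40, 120 mm, in an order that varies, four black 90 x 72 x 6 mm bezels each carry one white control, square to the unit: rocker, square, bar, round key
- rocker_press (a point): press point on the rocker's raised half (unit +x), 21 mm from its pivot on the centre line; it moves with the rocker. The rocker is a shallow V, 64 mm along the unit's x, 32 mm wide, pivot at the fold, 99 mm above the table. At the start its -x half is about level and its +x half rises at 0.3 rad, the end 9 mm up; fully over, the +x half is level at 99 mm (this point 6 mm lower)
- rocker (a joint): tilt of the rocker: 0 = off (far half raised), 0.3 rad = fully over, on (far half level, near half raised). No spring, it stays where it is left; about 4 N at the press point moves it. Starts between 0 and 0.04
- square_key_top (a point): centre of the top of the square key, 34 x 34 mm, 100 mm above the table when out; moves down with the key
- square_key (a joint): how far the square key is pressed in: 0 = out, 0.007 m = fully in (hard stop). No spring, it stays where it is left; about 4 N moves it. Starts at 0
- bar_key_top (a point): centre of the top of the wide bar key, 26 mm along the unit's x by 62 mm along its y, 100 mm above the table when out; moves down with the key
- bar_key (a joint): how far the bar key is pressed in: as for the square key
- round_key_top (a point): centre of the top of the round key, 36 mm diameter, 100 mm above the table when out; to be left alone
- round_key (a joint): how far the round key is pressed in: as for the square key; to be left alone
- mug: loose white mug, 82 mm across with a handle, 95 mm high, standing on the table to the left (unit +y) of the unit; origin at the centre of its underside
- bottle: loose black paint bottle, 60 mm diameter, 160 mm high, standing on the table to the right (unit -y) of the unit; origin at the centre of its underside
- jar: loose small jar, 52 mm diameter, 55 mm high, standing on the unit's lid; origin at the centre of its underside
- brayer: loose ink roller lying on the table to the right of the unit: rubber roll 36 mm diameter and 100 mm long along its y, a wire frame and a handle that reaches 155 mm to its -x; origin on the table under the roll's middle
Mind the look-alikes: they are no part of the job. Leave any pink look-alike of the bottle alone. Several things have the shape of the mug; the one meant has the colours described above.

How it is judged (in metres and radians):
On the way, in this order (a step that is already met when the one before it is completed fails the run):
1. the rocker is rocked fully over, by its raised end (value of joint rocker above 0.23 rad), for 0.1 s.
2. then the square key is pressed fully in (value of joint square_key above 0.005 m), for 0.1 s.
3. then the wide bar key is pressed fully in (value of joint bar_key above 0.005 m), for 0.1 s.
At the end, for the whole second after the job is handed in: The rocker is over (above 0.23 of 0.3 rad), the square key and the bar key are in (more than 5 of 7 mm), the round key is out (less than 2 mm in), and mug, bottle, jar and roller stand within 20 mm of where they were, at rest (value of joint rocker above 0.23 rad and value of joint each of square_key, bar_key above 0.005 m and value of joint round_key below 0.002 m and distance of each of mug, bottle, jar, brayer from where it was at the start of the episode below 0.02 m and linear speed of each of mug, bottle, jar, brayer below 0.02 m/s); the robot touches nothing.
It fails at once if the round key is pressed (value of joint round_key above 0.002 m).
It fails at once if the mug is shifted, lifted or knocked over (distance of mug from where it was at the start of the episode above 0.02 m or angle between mug's own z axis and vertical above 0.35 rad).
It fails at once if the bottle is shifted, lifted or knocked over (distance of bottle from where it was at the start of the episode above 0.02 m or angle between bottle's own z axis and vertical above 0.35 rad).
It fails at once if the jar is shifted, lifted or knocked over (distance of jar from where it was at the start of the episode above 0.02 m or angle between jar's own z axis and vertical above 0.35 rad).
It fails at once if the ink roller is shifted, lifted or knocked over (distance of brayer from where it was at the start of the episode above 0.02 m or angle between brayer's own z axis and vertical above 0.35 rad).
It also fails if it takes over 48 s, if anything falls off the work surface, if the arm or the gripper's body presses on something with over 40 N, if the wrist force passes 120 N, or if a joint passes its speed limit or range.

### The arm

A 6-joint arm with a two-finger parallel gripper is mounted at the origin on the work surface. World frame = base frame: x ahead of the robot, y to its left, z up, the work surface at z = 0. Lengths are in mm, angles in rad, forces in N, time in s.
With the tool pointing down it reaches from about 400 to 925 mm from the base axis. Payload 12.5 kg.
Tool frame: the origin (TCP) lies midway between the tips of the shut fingers; the grasp point (between the pads) lies 19 mm behind it; z points along the fingers, y is the line along which they close (so a half turn about z gives the same grasp; the last joint's range is limited). The gripper opens to 95 mm and grips with 3 to 60 N. Pads are 20 mm wide; open, the fingers measure 119 mm over their backs; the gripper's body (75 mm by 180 mm) begins 59 mm behind the grasp point.
Start: joints at [-1.362, 0.491, 1.559, -0, 1.092, -0.106], TCP at [193.54, -594.297, 214.661] pointing down, gripper open.
Joint ranges: [-3.1, 3.1], [-0.84, 2.19], [0.05, 2.79], [-1.13, 4.28], [0.06, 2.93], [-2.69, 2.69]. Speed limits (rad/s): [2.22, 2.22, 2.79, 3.14, 3.14, 3.14].

### API

Orientations are given as [roll, pitch, yaw] about the fixed x, y, z axes, in that order (R = Rz(yaw) Ry(pitch) Rx(roll)).
In Python, from cell import env gives the robot as it stands.
- The arm moves only by the tool arm_command, never from a script. Its argument "targets" is a list of rows, each a list of 5 numbers: the shift along the tool's x, y, z in mm, then the turn about the tool's z in degrees, then the opening, from 0 (shut) to 1 (fully open). In form: [[tx, ty, tz, roll, fingers], ...]. A call has 1 to 5 rows; each row is the pose to reach, as a shift and turn from the pose commanded when the call began, along the tool's axes at that moment; what a row does not reach only later rows make up. A row lasts 1/10 s, in which the tool goes at most 50 mm and 8.59 degrees, less where a joint would pass 70% of its speed; a pose out of reach is approached as far as the arm can. A call with a gripper value outside its range is refused whole. The fingers move at their own pace and stop on an object; the grip force is fixed at half the most. Time passes only in rows, so rows that repeat a pose let the fingers close. It gives the time, the measured TCP pose, the force, the opening and the grip force at its end, in the units of the state.
- env.state(): the state, without advancing time (a new reading comes with each control period).
- env.read_camera(name): name is "side" or "top" or "wrist"; returns a dict with "frame" (480x640x3 uint8, red, green, blue), "vertical_fov" (degrees; the focal length in pixels is half the picture's height over the tangent of half this angle, whatever the lens; pixels are square), "cx", "cy" (the principal point, pixels), "k1" (the pictures are not rectified: a ray, as slopes to the right and down, at radius r is drawn at 1 + k1 r^2 times it, then the intrinsics apply), "world_from_camera" (4x4, takes a point from camera to world coordinates); the wrist camera has in their place "hand_eye" (4x4, takes a point from camera to tool coordinates, whose origin is the TCP and whose axes are the flange's). Camera axes: x right, y down, z forward; pixel columns grow to the right and rows downward; lengths in mm; the calibration is good to about 2 mm. A picture is of the moment at which its call begins: read the wrist's pose just before it. There is no depth.
- env.job_done(): hands the job in; it is judged then, once.
The state is a dict: "t": time; "joints": joint angles; "qvel": joint speeds; "tau": joint torques, N m; "eef_pos": TCP position; "tcp_rot": TCP orientation; "ft_force": force on the tool from outside, world axes, zero at the start; "moment": the same for the moment, N m; "opening": opening from 0.0 (shut) to 1.0 (fully open); "grip_force": force on a finger pad.
Only numpy, scipy, OpenCV 4.12 (cv2) and the standard library are available. Lean on these libraries where they do the work, as an engineer would, in place of code of your own. Each camera call takes 0.05 s, during which the arm holds its last target. There are 200 camera calls.

## Working session

There is one attempt and no reset: what is moved stays moved. The work goes in short steps, Python scripts to look and compute and a tool call to move; the robot and the scene stay as the last step left them, time stands still between calls to the robot, and variables do not carry over. Pictures are saved under pics/ and viewed, at most 10 in all, crops included, and the job is handed in when it is done.

Besides the shell and the picture viewer there is one more tool, called after ">>>" in YAML: its name, and indented under it one key for each argument. arm_command: Moves the arm, as the interface text tells. Its arguments: {"type":"object","properties":{"targets":{"type":"array","items":{"type":"array","items":{"type":"number"}}}},"required":["targets"]}

```bash
mkdir -p pics; ls; cat > h.py <<'E'
import numpy as np, cv2
from cell import env
from scipy.spatial.transform import Rotation as R
def K(c):
    f=240/np.tan(np.radians(c["vertical_fov"]/2)); return np.array([[f,0,c["cx"]],[0,f,c["cy"]],[0,0,1]])
def cam(n):
    s=env.state(); c=env.read_camera(n)
    if n=="wrist":
        T=np.eye(4); T[:3,:3]=R.from_euler('xyz',s["tcp_rot"]).as_matrix(); T[:3,3]=s["eef_pos"]; c["T"]=T@np.array(c["hand_eye"])
    else: c["T"]=np.array(c["world_from_camera"])
    return c
def undist(c,uv):
    k=K(c); d=(np.atleast_2d(uv).astype(float)-k[:2,2])/k[0,0]; p=d.copy()
    for _ in range(20): p=d/(1+c["k1"]*(p**2).sum(1,keepdims=True))
    return p
def toplane(c,uv,z):
    p=undist(c,uv); r=np.c_[p,np.ones(len(p))]@c["T"][:3,:3].T; o=c["T"][:3,3]
    return o+r*((z-o[2])/r[:,2])[:,None]
def save(c,name,crop=None,s=1):
    f=c["frame"][:,:,::-1]
    if crop: x0,y0,x1,y1=crop; f=f[y0:y1,x0:x1]
    cv2.imwrite("pics/"+name,cv2.resize(f,None,fx=s,fy=s,interpolation=cv2.INTER_CUBIC))
E
python3 - <<'E'
from h import *
import pickle
for n in("top","side"):
    c=cam(n); save(c,n+".png"); pickle.dump(c,open(n+".pkl","wb")); print(n,c["vertical_fov"],c["k1"],c["T"].round(2).tolist())
s=env.state(); print(s)
E
```

```text
pics
top 48.93682098272844 -0.14853892987125555 [[-0.03, -0.99, 0.12, 438.52], [-1.0, 0.02, -0.02, -24.98], [0.01, -0.12, -0.99, 1383.08], [0.0, 0.0, 0.0, 1.0]]
side 52.128765320321385 -0.08153256277234155 [[-0.88, -0.34, 0.33, 232.82], [-0.47, 0.65, -0.6, 569.19], [-0.01, -0.68, -0.73, 872.88], [0.0, 0.0, 0.0, 1.0]]
{'t': 0.1, 'joints': array([-1.36159750e+00,  4.91471871e-01,  1.55939724e+00, -1.33819697e-05,
        1.09167880e+00, -1.05589013e-01]), 'qvel': array([-8.12289482e-04, -1.09801288e-03, -1.88769540e-03, -1.22601330e-03,
        1.14178241e-03, -4.62450629e-05]), 'tau': array([ 2.15963140e-03, -6.13623190e+01, -2.58604324e+01,  6.93844096e-02,
        4.70457750e-02, -5.28116004e-05]), 'eef_pos': array([ 193.48952624, -594.06993079,  214.13420135]), 'tcp_rot': array([-3.14064147e+00, -8.88740333e-05,  3.14793971e-01]), 'ft_force': array([ 1.02087893, -0.56115405, -0.1018292 ]), 'moment': array([-0.05021594, -0.00650548, -0.01023385]), 'grip_force': 0.0, 'opening': 0.9995233234484199}
```

View pics/top.png

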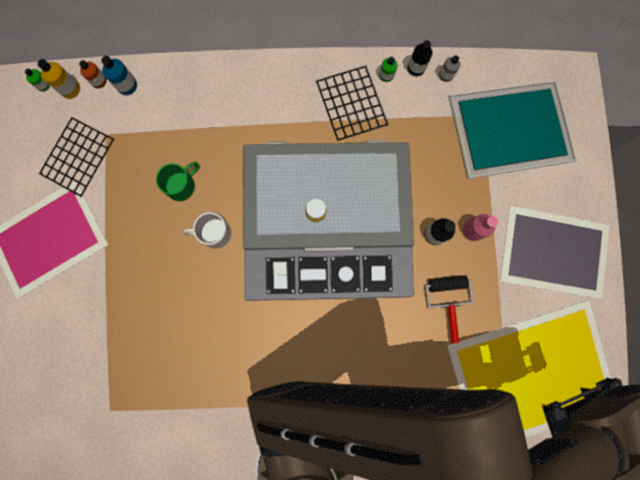

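View pics/side.png

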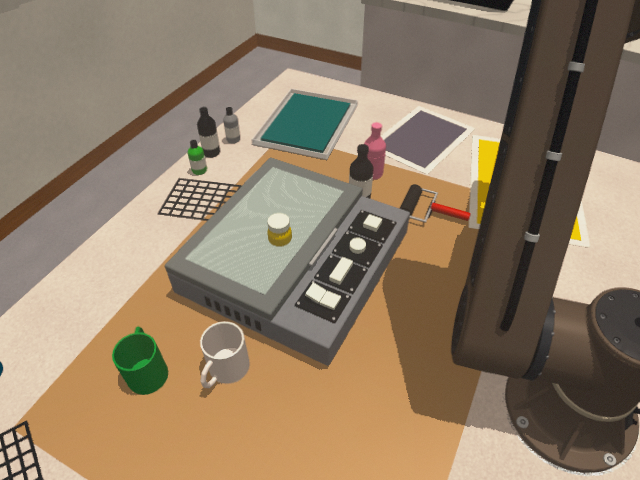

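The top view shows the controls from left to right: rocker (280,275), bar (313,274), round (346,274), square (378,273). The mug is at (210,230), the bottle at (440,231), the jar at (316,209) and the roller at (448,290). The side view shows the same order.

```bash
cat >> h.py <<'E'
def whites(c,box,amin,thr=170):
    g=c["frame"].min(2); m=np.zeros_like(g); x0,y0,x1,y1=box; m[y0:y1,x0:x1]=(g[y0:y1,x0:x1]>thr)*255
    cs,_=cv2.findContours(m,cv2.RETR_EXTERNAL,cv2.CHAIN_APPROX_NONE)
    return [k for k in cs if cv2.contourArea(k)>amin]
E
python3 - <<'E'
from h import *
import pickle
c=pickle.load(open("top.pkl","rb"))
P=[]
for k in sorted(whites(c,(262,255,396,295),30,140),key=lambda k:k[:,0,0].mean()):
    w=toplane(c,k[:,0],100)[:,:2].astype(np.float32); r=cv2.minAreaRect(w); P.append(r[0]); print(cv2.boundingRect(k),np.round(r[0],1),np.round(r[1],1),round(r[2],1))
P=np.array(P); print(np.diff(P,axis=0)); d=P[0]-P[-1]; print(np.linalg.norm(d),"unit yaw",np.degrees(np.arctan2(-d[0],d[1])))
for n,u in dict(bottle=(440,231),mug=(210,230),jar=(316,209)).items(): print(n,toplane(c,[u],100).round())
c2=pickle.load(open("side.pkl","rb"))
for k in whites(c2,(295,205,395,320),30,150):
    w=toplane(c2,k[:,0],100)[:,:2].astype(np.float32); r=cv2.minAreaRect(w); print("side",np.round(r[0],1),np.round(r[1],1))
E
```

```text
(273, 262, 14, 27) [504.9  50. ] [31.7 63.3] 88.9
(301, 269, 25, 11) [505.3 -31.6] [58.4 24.3] 88.6
(339, 267, 14, 14) [ 504.5 -110.7] [31.8 31.7] 88.5
(372, 266, 13, 15) [ 503.7 -190.2] [29.5 34.5] 88.0
[[  0.42687988 -81.52792168]
 [ -0.7590332  -79.14895058]
 [ -0.86868286 -79.53425598]]
240.21412975801624 unit yaw -0.2864241655299369
bottle [[ 603. -349.  100.]]
mug [[619. 220. 100.]]
jar [[665. -43. 100.]]
side [506.1  47.2] [34.  69.3]
side [503.4 -31.1] [25.  61.1]
side [ 502.9 -111.7] [32.7 32.7]
side [566.  -72.1] [114.9   5. ]
side [ 502.8 -191.2] [32.8 33.1]
side [ 610.7 -109. ] [ 86.5 151.5]
```

>>> arm_command:
  targets:
    - [34,-34,0,4,0]
    - [68,-67,0,8,0]
    - [102,-101,0,12,0]
    - [136,-135,0,16,0]
    - [170,-168,0,18,0]

```text
t: 0.6
eef_pos: [303.5, -380.0, 214.5]
tcp_rot: [-3.141, 0.0, -0.002]
ft_force: [1.0, -0.8, 0.3]
opening: 0.635
grip_force: 0.0
```

>>> arm_command:
  targets:
    - [22,-42,0,0,0]
    - [44,-84,0,0,0]
    - [66,-126,0,0,0]
    - [88,-168,0,0,0]
    - [110,-210,0,0,0]

```text
t: 1.1
eef_pos: [413.5, -170.0, 214.6]
tcp_rot: [3.141, -0.0, 0.0]
ft_force: [1.3, -0.9, 0.2]
opening: 0.212
grip_force: 0.0
```

>>> arm_command:
  targets:
    - [22,-42,0,0,0]
    - [44,-84,0,0,0]
    - [66,-126,0,0,0]
    - [88,-168,0,0,0]
    - [110,-210,0,0,0]

```text
t: 1.6
eef_pos: [523.4, 40.3, 214.5]
tcp_rot: [3.141, 0.0, 0.001]
ft_force: [1.2, -0.2, -0.7]
opening: 0.003
grip_force: 0.0
```

```bash
python3 - <<'E'
from h import *
print(env.state()["eef_pos"],env.state()["opening"])
c=cam("wrist"); save(c,"w1.png")
for k in whites(c,(0,0,640,480),300,150):
    w=toplane(c,k[:,0],100)[:,:2].astype(np.float32); r=cv2.minAreaRect(w); print(cv2.boundingRect(k),np.round(r[0],1),np.round(r[1],1),round(r[2],1))
E
```

```text
[523.38110477  40.27245328 214.50899629] 0.0029746387189736436
(445, 300, 187, 23) [ 465.4 -122.2] [141.1  17.5] 89.7
(608, 235, 32, 48) [ 505.4 -181.4] [24.3 35.2] 89.8
(501, 234, 57, 50) [ 505.3 -109.6] [41.8 34.4] 63.8
(284, 216, 41, 75) [509.   50.1] [53.9 28.3] 0.1
(370, 214, 99, 65) [513.4 -30.6] [46.4 69.1] 1.7
(408, 163, 232, 35) [ 560.2 -100.7] [160.3  22.4] 89.5
(0, 12, 105, 135) [623.4 212.2] [69.  81.8] 80.6
(204, 0, 436, 133) [632.5 -30.7] [ 80.3 282.3] 0.6
```

View pics/w1.png

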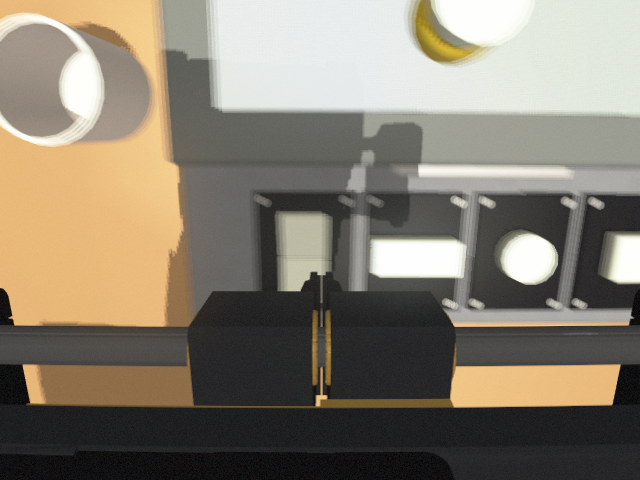

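The wrist view shows the rocker (white, 305,250) just ahead and left of the fingertips. The bar is at (417,257), the round key at (527,257) and the square key at the right edge, which matches the top-view estimates. I'll move over the rocker's raised half.

>>> arm_command:
  targets:
    - [2,-9,20,0,0]
    - [2,-9,50,0,0]
    - [2,-9,80,0,0]
    - [2,-9,95,0,0]
    - [2,-9,95,0,0]

```text
t: 2.15
eef_pos: [523.8, 47.2, 117.6]
tcp_rot: [-3.142, 0.004, 0.001]
ft_force: [1.0, -0.9, 0.5]
opening: 0.002
grip_force: 0.0
```

>>> arm_command:
  targets:
    - [0,0,6,0,0]
    - [0,0,11,0,0]
    - [0,0,16,0,0]
    - [0,0,20,0,0]
    - [0,0,20,0,0]

```text
t: 2.65
eef_pos: [525.0, 47.2, 99.5]
tcp_rot: [3.141, -0.0, 0.001]
ft_force: [-0.2, 0.4, 0.2]
opening: 0.006
grip_force: 0.1
```

>>> arm_command:
  targets:
    - [0,0,1,0,0]
    - [0,0,1.5,0,0]
    - [0,0,2,0,0]
    - [0,0,2,0,0]
    - [0,0,2,0,0]

```text
t: 3.15
eef_pos: [525.0, 47.2, 99.1]
tcp_rot: [3.141, -0.001, 0.001]
ft_force: [-3.5, -0.3, 19.1]
opening: 0.003
grip_force: 9.7
```

The reading is 19 N at z = 99.1, so the rocker is against its stop. I'll lift off and move over to the square key with a high pass, stopping near it to look.

>>> arm_command:
  targets:
    - [0,0,-15,0,0]
    - [0,0,-40,0,0]
    - [-5,30,-75,0,0]
    - [-12,75,-85,0,0]
    - [-20,120,-85,0,0]

```text
t: 3.65
eef_pos: [504.9, -73.8, 184.4]
tcp_rot: [3.141, -0.002, 0.002]
ft_force: [0.1, -0.0, -1.0]
opening: 0.003
grip_force: 0.0
```

>>> arm_command:
  targets:
    - [0,40,0,0,0]
    - [0,80,0,0,0]
    - [0,110,0,0,0]
    - [0,118,0,0,0]
    - [0,118,0,0,0]

```text
t: 4.15
eef_pos: [504.6, -191.3, 182.3]
tcp_rot: [-3.141, 0.001, -0.001]
ft_force: [-0.6, -0.0, 1.0]
opening: 0.006
grip_force: 0.0
```

```bash
python3 - <<'E'
from h import *
print(env.state()["eef_pos"])
c=cam("wrist"); save(c,"w2.png")
c2=cam("side"); save(c2,"s2.png",(280,190,420,330),4)
E
```

```text
[ 504.58070903 -191.27463615  182.33540458]
```

View pics/w2.png

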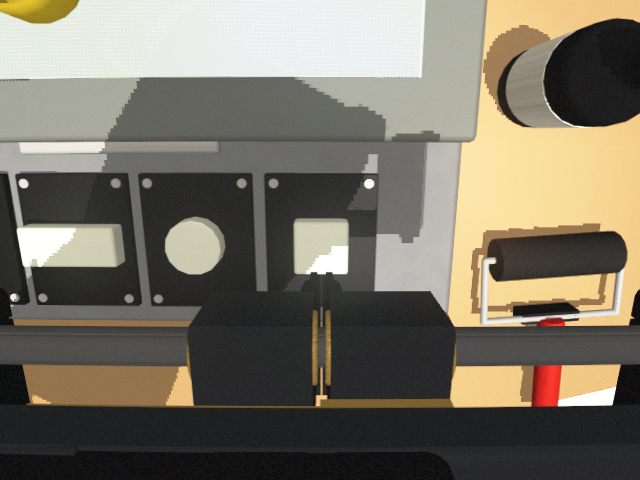

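View pics/s2.png

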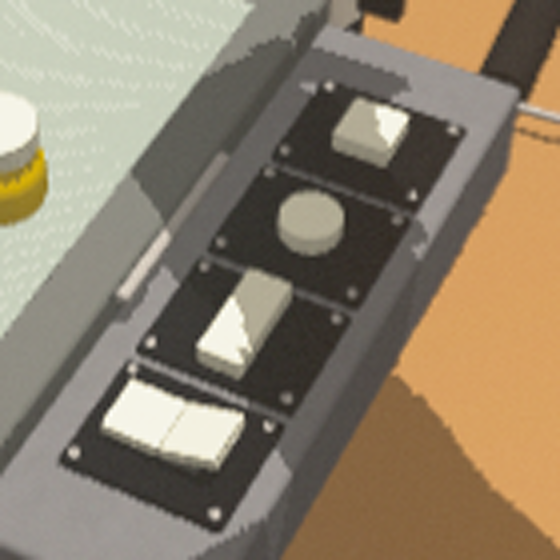

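The wrist view has the square key at (321,247), in line with the fingers. The side crop shows the rocker's near half raised and its far half level, so it is over. Next I'll press the square key.

>>> arm_command:
  targets:
    - [0,0,25,0,0]
    - [0,0,50,0,0]
    - [0,0,70,0,0]
    - [0,0,77,0,0]
    - [0,0,80,0,0]

```text
t: 4.75
eef_pos: [505.0, -189.7, 102.3]
tcp_rot: [-3.141, 0.001, 0.002]
ft_force: [-0.5, 0.3, 0.8]
opening: 0.002
grip_force: 0.0
```

>>> arm_command:
  targets:
    - [0,0,3,0,0]
    - [0,0,6,0,0]
    - [0,0,9,0,0]
    - [0,0,11,0,0]
    - [0,0,11,0,0]

```text
t: 5.25
eef_pos: [505.5, -190.7, 93.0]
tcp_rot: [3.141, -0.002, 0.001]
ft_force: [-2.3, 5.6, 15.7]
opening: 0.004
grip_force: 8.1
```

The reading is 15.7 N at z = 93, so the square key is fully in. Now the bar.

>>> arm_command:
  targets:
    - [0,0,0,0,0]
    - [0,0,-20,0,0]
    - [0,0,-50,0,0]
    - [0,-35,-70,0,0]
    - [0,-80,-70,0,0]

```text
t: 5.75
eef_pos: [506.1, -111.6, 164.0]
tcp_rot: [3.139, -0.005, -0.002]
ft_force: [1.4, 0.2, 0.9]
opening: 0.006
grip_force: 0.0
```

>>> arm_command:
  targets:
    - [0,-40,0,0,0]
    - [0,-72,0,0,0]
    - [0,-79,0,0,0]
    - [0,-79,30,0,0]
    - [0,-79,50,0,0]

```text
t: 6.25
eef_pos: [505.0, -32.0, 110.8]
tcp_rot: [3.141, -0.001, 0.001]
ft_force: [-0.2, 0.6, -0.1]
opening: 0.003
grip_force: 0.0
```

```bash
python3 - <<'E'
from h import *
print(env.state()["eef_pos"])
c=cam("wrist"); save(c,"w3.png")
E
```

```text
[504.99474657 -32.03242839 110.84114864]
```

View pics/w3.png

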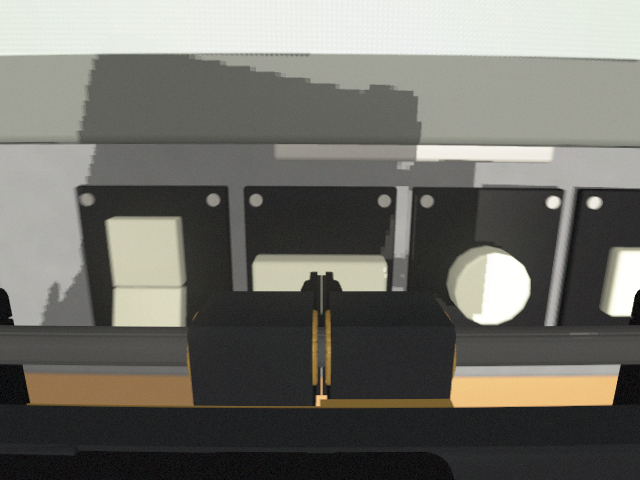

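The fingertips at (321,280) are centred over the bar key, which spans columns 252–387, and stay clear of the round key. Pressing.

>>> arm_command:
  targets:
    - [0,0,6,0,0]
    - [0,0,11,0,0]
    - [0,0,15,0,0]
    - [0,0,18,0,0]
    - [0,0,19.5,0,0]

```text
t: 6.8
eef_pos: [505.5, -32.2, 92.9]
tcp_rot: [3.141, -0.002, 0.001]
ft_force: [-5.2, -2.4, 27.8]
opening: 0.003
grip_force: 13.6
```

>>> arm_command:
  targets:
    - [0,0,0,0,0]
    - [0,0,0,0,0]
    - [0,0,-15,0,0]
    - [0,0,-45,0,0]
    - [0,0,-90,0,0]

```text
t: 7.3
eef_pos: [504.0, -31.6, 181.8]
tcp_rot: [-3.141, 0.004, 0.0]
ft_force: [0.6, -0.1, 0.7]
opening: 0.007
grip_force: 0.0
```

>>> arm_command:
  targets:
    - [-10,0,-30,0,0]
    - [-30,0,-60,0,0]
    - [-60,0,-80,0,0]
    - [-80,0,-80,0,0]
    - [-80,0,-80,0,0]

```text
t: 7.8
eef_pos: [423.3, -31.5, 263.0]
tcp_rot: [3.141, -0.001, 0.0]
ft_force: [-0.3, 0.2, 1.4]
opening: 0.004
grip_force: 0.0
```

```bash
python3 - <<'E'
from h import *
print(env.state()["eef_pos"])
c2=cam("side"); save(c2,"s3.png",(240,180,420,330),4)
E
```

```text
[423.25858593 -31.54768047 262.97846577]
```

View pics/s3.png

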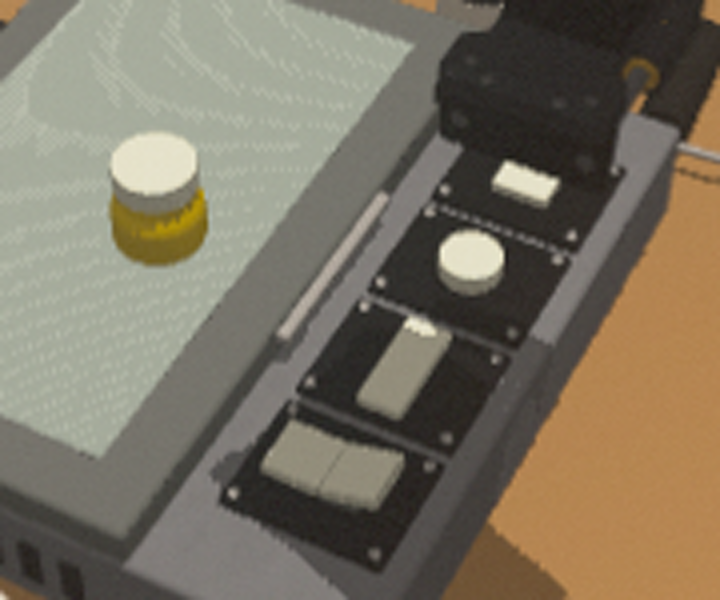

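The side crop shows the rocker over (330,470), the bar (400,370) and the square (525,182) pressed in, and the round key (470,260) still out. The arm is clear, so I'm handing in.

```bash
python3 -c "
from cell import env
print(env.job_done())"
```

```text
the job is handed in; nothing more can be done
None
```

The job is handed in: I rocked the rocker over, then pressed the square key and then the bar key down to their stops, leaving the round key out and the mug, bottle, jar and roller untouched; the hand-in returned no verdict.

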